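# Leather bench: put each thing back with its kind

### The job

Put away the mixed handful lying on the black stone slab: the awl, the two spools of thread, the brass buckle and the steel D-ring each go into the wooden tray that already holds things of its kind. Set every piece down on the bare floor of its tray beside the stock, the buckle and the D-ring lying flat and the spools standing upright, and leave the little jar of dye where it stands on the slab.

Things in the scene. Friction and masses are not known exactly. Their poses are not given: they have to be found in the camera images.
- awl: Stitching awl lying on the black slab (25 mm thick, fixed): octagonal beech handle, 24 mm across flats, x = -42 to +20 mm (rounded pommel to -50), brass ferrule to +32, thin steel blade to +62. Origin on the handle's axis, 12 mm above its support; x runs towards the point. Grip the handle across, at about x = -10 mm, near its balance. About 70 g
- spool_a: Spool of tan thread standing on the slab (top 25 mm above the bench): wooden flanges 38 mm in diameter, 4 mm thick, thread 31 mm in diameter between them, 42 mm high over all. Origin: centre of its underside, z up along its axis. About 60 g
- spool_b: A second spool of thread, exactly like spool_a and going to the same tray
- buckle: Brass belt buckle flat on the slab (top 25 mm above the bench): rectangular frame 42 (x) by 54 mm (y), bar 6 mm wide and 7 high, a prong along x on top (to 10 mm high). Origin: centre of underside, z up. Grip from above across the 42 mm (along x), fingertips close to the slab. About 60 g
- dring: Steel D-ring flat on the slab (top 25 mm above the bench), of 7 mm round bar: straight bar along y, 50 mm, at x = -19 mm; bow to x = +19. Origin on its underside, midway between the outsides of bar and bow; z up. Grip from above across the 38 mm (along x), fingertips close to the slab. About 50 g
- tool_tray: Tool tray, fixed open wooden tray 162 (x) x 202 (y) mm, 30 high, walls and floor 6 thick; the four trays look alike but for contents. Origin: centre of underside, z up, x away from the robot (small yaw). Towards +x, fixed: an awl and a creaser lying along y, 24 mm high over the floor. Floor free from x = -75 to +26 mm, all along y
- thread_tray: Thread tray, fixed open wooden tray 162 (x) x 202 (y) mm, 30 high, walls and floor 6 thick; the four trays look alike but for contents. Origin: centre of underside, z up, x away from the robot (small yaw). Towards +x, fixed: three standing spools, 42 mm high over the floor. Floor free from x = -75 to +34 mm, all along y
- buckle_tray: Buckle tray, fixed open wooden tray 162 (x) x 202 (y) mm, 30 high, walls and floor 6 thick; the four trays look alike but for contents. Origin: centre of underside, z up, x away from the robot (small yaw). Towards +x, fixed: four brass buckles lying, up to 20 mm high over the floor. Floor free from x = -75 to +27 mm, all along y
- ring_tray: D-ring tray, fixed open wooden tray 162 (x) x 202 (y) mm, 30 high, walls and floor 6 thick; the four trays look alike but for contents. Origin: centre of underside, z up, x away from the robot (small yaw). Towards +x, fixed: five steel D-rings lying, up to 14 mm high over the floor. Floor free from x = -75 to +29 mm, all along y
- dye_jar: a jar of dye, amber glass with a white cap, 42 mm in diameter, 60 mm high, standing on the slab among the other things; it stays there. Origin: centre of its underside

How it is judged:
By the outcome, as a careful person would: the job done as asked, in the order asked, and still so for the second after the job is handed in, with the robot touching nothing.
It also fails if it takes over 134 s, if anything falls off the work surface, if the arm or the gripper's body presses on something with over 40 N, if the wrist force passes 120 N, or if a joint passes its speed limit or range.

### The arm

A 7-joint arm with a two-finger parallel gripper is mounted at the origin on the work surface. World frame = base frame: x ahead of the robot, y to its left, z up, the work surface at z = 0. Lengths are in m, angles in rad, forces in N, time in s.
With the tool pointing down it reaches from about 0.425 to 1.025 m from the base axis. Payload 9.4 kg.
Tool frame: the origin (TCP) lies midway between the tips of the shut fingers; the grasp point (between the pads) lies 19 mm behind it; z points along the fingers, y is the line along which they close (so a half turn about z gives the same grasp; the last joint's range is limited). The gripper opens to 85 mm and grips with 20 to 120 N. Pads are 22 mm wide; open, the fingers measure 114 mm over their backs; the gripper's body (76 mm by 85 mm) begins 54 mm behind the grasp point. The pads swing forward as they close: fully open they stand 13 mm farther back than shut.
Start: joints at [-1.296, 0.599, -0.003, 1.599, 0.002, 0.943, -0.08], TCP at [0.25, 0.681, 0.231] pointing down, gripper open.
Joint ranges: [-2.57, 2.57], [-0.35, 1.97], [-1.29, 1.29], [0.11, 2.56], [-1.05, 4.19], [0.11, 1.86], [-2.63, 2.63]. Speed limits (rad/s): [2.22, 2.22, 3.01, 3.01, 3.14, 3.14, 3.14].

### API

Orientations are given as a unit quaternion [x, y, z, w].
In Python, from cell import ctrl, imaging, order gives the robot as it stands.
- The arm moves only by the tool servo_tool, never from a script. Its arguments are lists of equal length, an entry for each row: "travel": the shift along the world's x, y, z in cm, a list of three; "rot": the turn, a rotation vector about the world's x, y, z in rad, a list of three; "grip": the opening, from 0 (shut) to 1 (fully open). In form: {"travel": [[dx, dy, dz], ...], "rot": [[wx, wy, wz], ...], "grip": [grip, ...]}. A call has 1 to 8 rows; each row shifts and turns the commanded pose from where the row before left it; what a row does not reach is not made up. A row lasts 1/8 s, in which the tool goes at most 62.5 mm and 10.7 degrees, less where a joint would pass 70% of its speed; a pose out of reach is approached as far as the arm can. A call is refused whole if a number of a shift passes 6.25 or a number of a turn 0.188, either way. A call with a gripper value outside its range is refused whole. The fingers move at their own pace and stop on an object; "squeeze" is the grip in N (left out, the last holds). Time passes only in rows, so rows that do not move let the fingers close. It gives the time, the measured TCP pose, the force, the opening and the grip force at its end, in the units of the state.
- ctrl.get_state(): the state, without advancing time (a new reading comes with each control period).
- imaging.read_camera(name): name is "scene" or "top" or "wrist"; returns the picture (480x640x3 uint8, red, green, blue); there is no depth.
- imaging.camera_model(name): a dict with "fx", "fy", "cx", "cy" (pixels), "k1" (the pictures are not rectified: a ray, as slopes to the right and down, at radius r is drawn at 1 + k1 r^2 times it, then the intrinsics apply), "R" (3x3) and "t" (3): a world point X has camera coordinates R X + t. Camera axes: x right, y down, z forward; pixel columns grow to the right and rows downward; lengths in m; the calibration is good to about 2 mm. A picture is of the moment at which its call begins: read the wrist's pose just before it. camera_model takes no time and is no camera call; for the wrist camera it gives the pose at the moment of the call.
- order.hand_in(): hands the job in; it is judged then, once.
The state is a dict: "time_s": time; "qpos": joint angles; "qd": joint speeds; "tau": joint torques, N m; "tcp_pos": TCP position; "tool_rot": TCP orientation; "force": force on the tool from outside, world axes, zero at the start; "ft_torque": the same for the moment, N m; "finger_gap": finger opening in m; "grasp_force": force on a finger pad.
Only numpy, scipy, OpenCV 4.12 (cv2) and the standard library are available. Lean on these libraries where they do the work, as an engineer would, in place of code of your own. Each camera call takes 0.05 s, during which the arm holds its last target. There are 200 camera calls.

## Working session

There is one attempt and no reset: what is moved stays moved. The work goes in short steps, Python scripts to look and compute and a tool call to move; the robot and the scene stay as the last step left them, time stands still between calls to the robot, and variables do not carry over. Pictures are saved under pics/ and viewed, at most 14 in all, crops included, and the job is handed in when it is done.

Besides the shell and the picture viewer there is one more tool, called after ">>>" as name(argument=value, ...) on one line, values as JSON. servo_tool: Moves the arm, as the interface text tells. Its arguments: {"type":"object","properties":{"travel":{"type":"array"},"rot":{"type":"array"},"grip":{"type":"array"},"squeeze":{"type":"number"}},"required":["travel","rot","grip"]}

```bash
mkdir -p pics; ls; cat > h.py <<'E'
import numpy as np, cv2
from cell import ctrl, imaging, order
def snap(n,f):
    m=imaging.camera_model(n); im=imaging.read_camera(n); cv2.imwrite('pics/'+f,im[:,:,::-1]); np.save('pics/'+f+'.npy',np.array([m],dtype=object),allow_pickle=True); return im,m
def load(f):
    return cv2.imread('pics/'+f), np.load('pics/'+f+'.npy',allow_pickle=True)[0]
def ray(m,u,v):
    d=np.array([(u-m['cx'])/m['fx'],(v-m['cy'])/m['fy']]); s=d.copy()
    for _ in range(20): s=d/(1+m['k1']*(s@s))
    R=np.array(m['R']);t=np.array(m['t']); return -R.T@t, R.T@np.array([s[0],s[1],1])
def onz(m,u,v,z):
    c,d=ray(m,u,v); return c+d*(z-c[2])/d[2]
def proj(m,X):
    p=np.array(m['R'])@np.array(X)+np.array(m['t']); s=p[:2]/p[2]; s=s*(1+m['k1']*(s@s)); return s[0]*m['fx']+m['cx'],s[1]*m['fy']+m['cy']
E
python3 - <<'E'
from h import *
for n in ['top','scene']:
    im,m=snap(n,n+'0.png'); print(n,m['fx'],m['k1'],-np.array(m['R']).T@m['t'])
s=ctrl.get_state(); print(s)
E
```

```text
pics
top 539.6749611837704 -0.16606711527653437 [ 0.37466208 -0.01929411  1.2401777 ]
scene 510.3008527798862 -0.0011905765198493774 [0.96349154 0.40223565 0.67985979]
{'time_s': 0.1, 'qpos': array([-1.29568177,  0.60004226, -0.00254071,  1.60002999,  0.00183108,
        0.94288389, -0.0797821 ]), 'qd': array([ 0.00066181, -0.00126381, -0.00041619, -0.00181238,  0.00012593,
        0.00021223,  0.00108344]), 'tau': array([ 5.10454149e-03, -7.77986097e+01,  1.57000970e+00, -2.58618361e+01,
        1.26903664e-02,  5.42926122e-03, -1.80349491e-05]), 'tcp_pos': array([0.24971719, 0.68020711, 0.23051252]), 'tool_rot': array([ 1.74955940e-01,  9.84576028e-01, -6.79670623e-04, -4.25655018e-05]), 'force': array([ 0.29051521,  0.03748273, -0.4359066 ]), 'ft_torque': array([ 0.01047702, -0.03959997,  0.00066126]), 'grasp_force': 0.0, 'finger_gap': 0.08543052920976368}
```

View pics/top0.png

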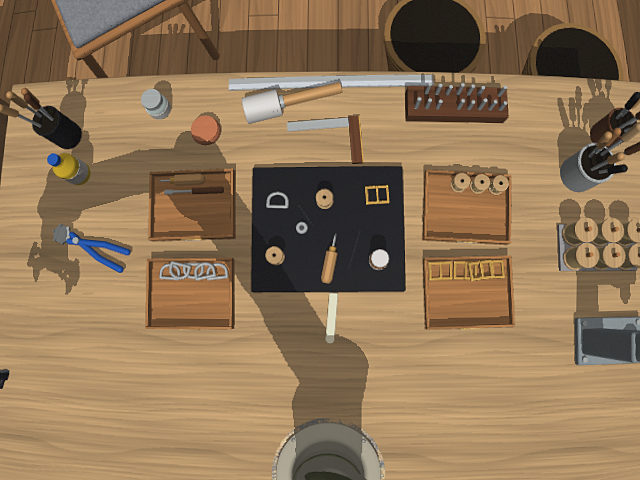

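View pics/scene0.png

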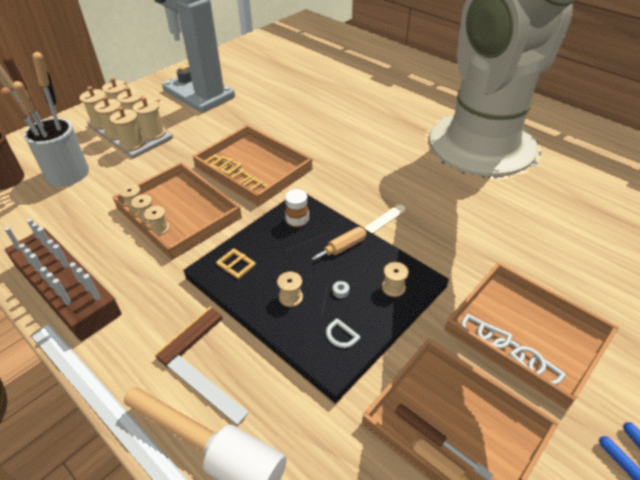

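The top view (up = +x, left = +y) shows:
- **Slab items:** awl with handle at about (328,265) and point at (335,235), spools at (324,198) and (274,255), buckle at (377,195), D-ring at (277,200), jar at (379,259), plus a small washer at (302,228).
- **Trays:** tools upper left, rings lower left, thread upper right, buckles lower right.

The scene view agrees with this.

```bash
python3 - <<'E'
from h import *
im,m=load('top0.png')
hsv=cv2.cvtColor(im,cv2.COLOR_BGR2HSV)
# slab
mask=(hsv[:,:,2]>75).astype(np.uint8); roi=np.zeros_like(mask); roi[170:289,256:401]=1
n,l,st,ce=cv2.connectedComponentsWithStats(mask*roi)
for i in range(1,n):
    if st[i,4]<25: continue
    ys,xs=np.where(l==i); box=cv2.minAreaRect(np.c_[xs,ys].astype(np.float32))
    z=.067 if False else .03
    print(st[i],ce[i].round(1),'z.03',onz(m,*ce[i],.03).round(3)[:2],'z.037',onz(m,*ce[i],.037).round(3)[:2],'z.067',onz(m,*ce[i],.067).round(3)[:2],
      'box',[onz(m,*p,.03).round(3)[:2].tolist() for p in cv2.boxPoints(box)])
print('slab',[onz(m,*p,.025).round(3)[:2].tolist() for p in [(253,167),(403,167),(405,291),(251,291)]])
T={'tool':[(150,172),(234,170),(234,239),(149,241)],'thread':[(424,171),(509,172),(510,243),(424,240)],'ring':[(149,260),(234,260),(233,327),(147,327)],'buckle':[(425,258),(511,258),(513,325),(426,327)]}
for k,c in T.items():
    P=np.array([onz(m,*p,.03)[:2] for p in c]); e=(P[0]+P[3]*-1); w=P[1]-P[0]
    print(k,P.round(3).tolist(),'c',P.mean(0).round(3),'lx',np.linalg.norm(P[0]-P[3]).round(3),'ly',np.linalg.norm(w).round(3),
     'yaw',np.arctan2(P[0,1]+P[1,1]-P[2,1]-P[3,1],P[0,0]+P[1,0]-P[2,0]-P[3,0]).round(3),'yaw2',np.arctan2(-(P[0]+P[3]-P[1]-P[2])[0],(P[0]+P[3]-P[1]-P[2])[1]).round(3))
big=cv2.resize(im[160:300,245:410],(0,0),fx=4.8,fy=4.2 if 0 else 4.2); cv2.imwrite('pics/c1.png',cv2.resize(im[160:300,245:410],(700,594),interpolation=cv2.INTER_CUBIC))
E
```

```text
[365 185  25  20 254] [376.6 194.5] z.03 [ 0.636 -0.108] z.037 [ 0.635 -0.108] z.067 [ 0.628 -0.105] box [[0.657, -0.08], [0.66, -0.135], [0.617, -0.137], [0.613, -0.083]]
[316 188  18  21 289] [324.1 198.5] z.03 [0.626 0.012] z.037 [0.625 0.012] z.067 [0.619 0.011] box [[0.604, 0.03], [0.651, 0.031], [0.651, -0.008], [0.604, -0.009]]
[266 192  23  17 191] [277.1 200.6] z.03 [0.621 0.12 ] z.037 [0.62  0.119] z.067 [0.614 0.115] box [[0.641, 0.146], [0.641, 0.095], [0.604, 0.094], [0.604, 0.145]]
[296 222  12  12 110] [301.4 227.5] z.03 [0.559 0.063] z.037 [0.558 0.062] z.067 [0.553 0.06 ] box [[0.572, 0.075], [0.572, 0.05], [0.547, 0.05], [0.546, 0.075]]
[321 234  17  50 431] [329.1 263.3] z.03 [ 0.478 -0.001] z.037 [ 0.477 -0.001] z.067 [ 0.475 -0.001] box [[0.436, 0.02], [0.547, -0.001], [0.542, -0.026], [0.431, -0.005]]
[265 246  20  19 280] [274.5 255.2] z.03 [0.495 0.123] z.037 [0.495 0.122] z.067 [0.492 0.119] box [[0.497, 0.153], [0.525, 0.126], [0.493, 0.094], [0.465, 0.12]]
[369 249  20  21 335] [378.6 259.2] z.03 [ 0.488 -0.112] z.037 [ 0.487 -0.111] z.067 [ 0.484 -0.109] box [[0.511, -0.09], [0.511, -0.133], [0.466, -0.133], [0.465, -0.09]]
slab [[0.702, 0.178], [0.703, -0.17], [0.417, -0.172], [0.414, 0.176]]
tool [[0.692, 0.424], [0.694, 0.222], [0.532, 0.217], [0.527, 0.418]] c [0.611 0.32 ] lx 0.165 ly 0.202 yaw 0.035 yaw2 0.019
thread [[0.692, -0.218], [0.693, -0.419], [0.526, -0.414], [0.532, -0.215]] c [ 0.611 -0.316] lx 0.16 ly 0.201 yaw -0.023 yaw2 -0.013
ring [[0.483, 0.416], [0.484, 0.216], [0.333, 0.215], [0.329, 0.415]] c [0.407 0.315] lx 0.154 ly 0.2 yaw 0.005 yaw2 0.014
buckle [[0.491, -0.217], [0.491, -0.415], [0.339, -0.417], [0.336, -0.218]] c [ 0.414 -0.317] lx 0.155 ly 0.199 yaw 0.008 yaw2 0.01
```

View pics/c1.png

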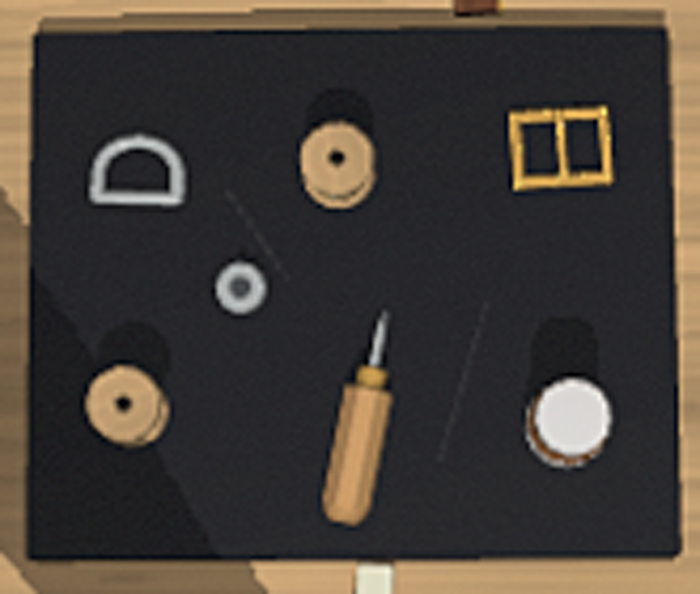

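The crop confirms the layout and sizes: spool holes at crop (337,157) and (123,403), and the awl axis running from (345,520) to (385,312). I'll move over the slab now and look again with the wrist camera.

>>> servo_tool(travel=[[1.9, -5.6, 0.2], [1.9, -5.6, 0.2], [1.9, -5.6, 0.2], [1.9, -5.6, 0.2], [1.9, -5.6, 0.2], [1.9, -5.6, 0.2], [1.9, -5.6, 0.2], [1.9, -5.6, 0.2]], rot=[[0, 0, 0.02], [0, 0, 0.02], [0, 0, 0.02], [0, 0, 0.02], [0, 0, 0.02], [0, 0, 0.02], [0, 0, 0.02], [0, 0, 0.02]], grip=[1, 1, 1, 1, 1, 1, 1, 1])

```text
time_s: 1.1
tcp_pos: [0.4021, 0.2307, 0.2473]
tool_rot: [0.095, 0.995, -0.0, 0.0]
force: [1.1, -0.5, -0.2]
finger_gap: 0.0854
grasp_force: 0.0
```

>>> servo_tool(travel=[[2, -5.6, 0.4], [2, -5.6, 0.4], [2, -5.6, 0.4], [2, -5.6, 0.4], [0, 0, 0], [0, 0, 0]], rot=[[0, 0, 0], [0, 0, 0], [0, 0, 0], [0, 0, 0], [0, 0, 0], [0, 0, 0]], grip=[1, 1, 1, 1, 1, 1])

```text
time_s: 1.85
tcp_pos: [0.4815, 0.0088, 0.263]
tool_rot: [0.096, 0.995, 0.0, -0.0]
force: [-0.0, -0.2, -0.5]
finger_gap: 0.0853
grasp_force: 0.0
```

```bash
python3 - <<'E'
from h import *
im,m=load('top0.png')
f=lambda p:(p[0]*165/700+245,p[1]*140/594+160)
for n,p,z in [('pommel',(345,522),.037),('tip',(385,310),.037),('ferr',(371,384),.037),('sa',(337,157),.067),('sb',(123,403),.067)]: print(n,onz(m,*f(p),z).round(4))
im,m=snap('wrist','w1.png'); s=ctrl.get_state(); print(s['tcp_pos'],s['tool_rot'],s['time_s'])
E
```

```text
pommel [0.4331 0.0053 0.037 ]
tip [ 0.5456 -0.0151  0.037 ]
ferr [ 0.5061 -0.0079  0.037 ]
sa [0.622  0.0102 0.067 ]
sb [0.4924 0.1199 0.067 ]
[0.48136661 0.00954511 0.26302367] [ 9.52149216e-02  9.95456663e-01  1.30955438e-04 -3.66200998e-04] 1.9
```

View pics/w1.png

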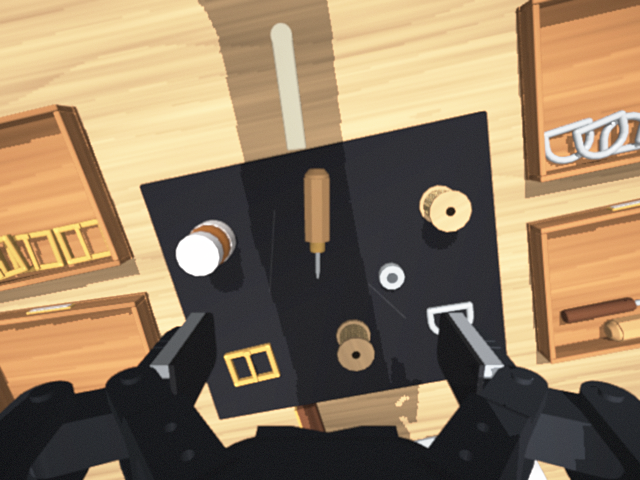

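The wrist view shows everything clearly: awl from pommel (317,169) to tip (318,278), spool holes at (450,211) and (356,354), buckle centred at (251,365), and D-ring at about (451,318). I'll cross-check these against the top view.

```bash
python3 - <<'E'
from h import *
im,m=load('w1.png')
for n,p,z in [('pommel',(317,169),.034),('tip',(318,278),.037),('sa',(356,354),.067),('sb',(450,211),.067),
 ('b1',(224,353),.032),('b2',(270,344),.032),('b3',(279,376),.032),('b4',(234,387),.032),
 ('d barL',(428,317),.029),('d barR',(470,304),.029),
 ('ringcorner',(538,179),.03),('tool1',(529,222),.03),('buck1',(129,261),.03),('thr1',(146,297),.03),('wood slab corner',(141,186),.025),('sl2',(486,112),.025)]: print(n,onz(m,*p,z).round(4))
E
```

```text
pommel [0.4347 0.0084 0.034 ]
tip [ 0.544  -0.0127  0.037 ]
sa [0.6214 0.0119 0.067 ]
sb [0.4926 0.1209 0.067 ]
b1 [ 0.6133 -0.1345  0.032 ]
b2 [ 0.6123 -0.0812  0.032 ]
b3 [ 0.6542 -0.0806  0.032 ]
b4 [ 0.6584 -0.1349  0.032 ]
d barL [0.6147 0.0962 0.029 ]
d barR [0.6079 0.1427 0.029 ]
ringcorner [0.4864 0.2192 0.03  ]
tool1 [0.5282 0.2088 0.03  ]
buck1 [ 0.4899 -0.2037  0.03  ]
thr1 [ 0.5322 -0.1994  0.03  ]
wood slab corner [ 0.418  -0.1684  0.025 ]
sl2 [0.4144 0.176  0.025 ]
```

>>> servo_tool(travel=[[-0.2, -0.2, -5], [-0.2, -0.2, -5], [-0.2, -0.2, -5], [-0.2, -0.3, -5], [0, 0, -2.2], [0, 0, -1.4], [0, 0, 0]], rot=[[0, 0, 0], [0, 0, 0], [0, 0, 0], [0, 0, 0], [0, 0, 0], [0, 0, 0], [0, 0, 0]], grip=[1, 1, 0.8, 0.7, 0.6, 0.6, 0.6], squeeze=40)

```text
time_s: 2.78
tcp_pos: [0.4735, 0.0006, 0.0268]
tool_rot: [0.095, 0.995, 0.0, -0.001]
force: [-0.7, 0.8, 0.7]
finger_gap: 0.0513
grasp_force: 0.0
```

>>> servo_tool(travel=[[0, 0, 0], [0, 0, 0], [0, 0, 0], [0, 0, 0], [0, 0, 0]], rot=[[0, 0, 0], [0, 0, 0], [0, 0, 0], [0, 0, 0], [0, 0, 0]], grip=[0.1, 0.1, 0.1, 0.1, 0.1])

```text
time_s: 3.4
tcp_pos: [0.4744, -0.0002, 0.0284]
tool_rot: [0.096, 0.995, 0.0, 0.001]
force: [-0.9, 1.7, 7.8]
finger_gap: 0.0229
grasp_force: 39.7
```

>>> servo_tool(travel=[[0, 0, 3], [0, 0, 5], [0, 0, 4], [1.3, 4.1, 0], [1.3, 4.1, 0], [1.3, 4.1, 0], [1.3, 4.1, 0], [1.3, 4.1, 0]], rot=[[0, 0, 0], [0, 0, -0.1], [0, 0, -0.15], [0, 0, -0.15], [0, 0, -0.15], [0, 0, -0.15], [0, 0, -0.15], [0, 0, -0.15]], grip=[0.1, 0.1, 0.1, 0.1, 0.1, 0.1, 0.1, 0.1])

```text
time_s: 4.4
tcp_pos: [0.539, 0.2061, 0.148]
tool_rot: [0.563, 0.826, 0.001, 0.0]
force: [0.3, -0.1, -1.1]
finger_gap: 0.0228
grasp_force: 39.7
```

>>> servo_tool(travel=[[1.4, 4.2, 0], [1.4, 4.2, 0], [1.4, 4.2, -1], [0, 0, 0], [0, 0, 0]], rot=[[0, 0, -0.15], [0, 0, -0.15], [0, 0, -0.05], [0, 0, 0], [0, 0, 0]], grip=[0.1, 0.1, 0.1, 0.1, 0.1])

```text
time_s: 5.03
tcp_pos: [0.5805, 0.3298, 0.1375]
tool_rot: [0.697, 0.717, -0.0, 0.0]
force: [0.9, -0.2, -1.2]
finger_gap: 0.023
grasp_force: 39.7
```

```bash
python3 - <<'E'
from h import *
im,m=snap('top','t2.png'); cv2.imwrite('pics/t2c.png',cv2.resize(im[150:340,130:530,::-1],(800,380),interpolation=cv2.INTER_CUBIC))
im,m=snap('wrist','w2.png'); s=ctrl.get_state(); print(s['tcp_pos'],s['tool_rot'],s['finger_gap'])
E
```

```text
[0.58084034 0.32903952 0.13789129] [6.97306007e-01 7.16773552e-01 5.79597227e-06 8.83226825e-05] 0.02297363715106856
```

View pics/w2.png

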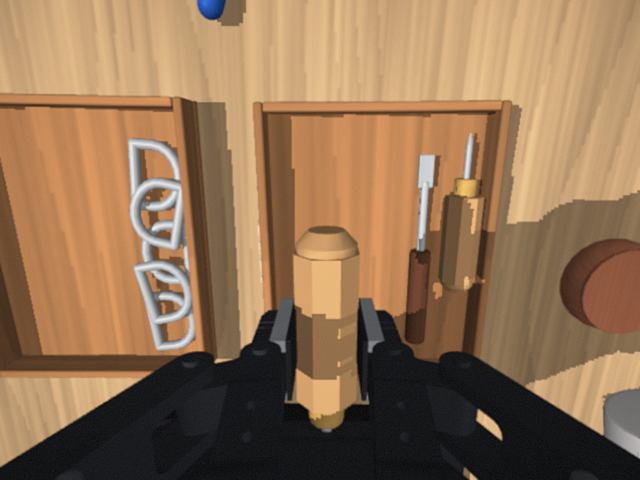

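The awl is held square over the tool tray, whose rim corners are at (256,104) and (508,102). The awl lies parallel to the tray's y axis and clear of the stock.

```bash
python3 - <<'E'
from h import *
im,m=load('w2.png')
for n,p in [('tool near+y',(256,104)),('tool far+y',(510,101)),('tool wall near bottom',(269,340)),('ring far+y',(182,98)),('ring far -y',(207,372))]: print(n,onz(m,*p,.03).round(4))
for p in [(409,340),(420,155)]: print('stock',onz(m,*p,.02).round(3))
E
```

```text
tool near+y [0.5336 0.4208 0.03  ]
tool far+y [0.6908 0.4265 0.03  ]
tool wall near bottom [0.539  0.2563 0.03  ]
ring far+y [0.488  0.4229 0.03  ]
ring far -y [0.4912 0.2276 0.03  ]
stock [0.646 0.254 0.02 ]
stock [0.641 0.393 0.02 ]
```

>>> servo_tool(travel=[[0, 0, -4], [0, 0, -4], [0, 0, -2.5], [0, 0, -1.5], [0, 0, -0.75], [0, 0, 0]], rot=[[0, 0, 0], [0, 0, 0], [0, 0, 0], [0, 0, 0], [0, 0, 0], [0, 0, 0]], grip=[0.1, 0.1, 0.1, 0.1, 0.1, 0.1])

```text
time_s: 5.88
tcp_pos: [0.5814, 0.3303, 0.0104]
tool_rot: [0.697, 0.717, 0.0, 0.0]
force: [1.1, -0.5, -1.4]
finger_gap: 0.0226
grasp_force: 39.7
```

>>> servo_tool(travel=[[0, 0, -0.1], [0, 0, 0], [0, 0, 0], [0, 0, 0], [0, 0, 0], [0, 0, 3], [0, 0, 5], [0, 0, 4]], rot=[[0, 0, 0], [0, 0, 0], [0, 0, 0], [0, 0, 0], [0, 0, 0], [0, 0, 0], [0, 0, 0], [0, 0, 0]], grip=[0.1, 0.1, 0.35, 0.5, 0.5, 0.5, 0.6, 0.7])

```text
time_s: 6.88
tcp_pos: [0.581, 0.3305, 0.1303]
tool_rot: [0.697, 0.717, 0.0, 0.0]
force: [-0.0, 0.6, 0.5]
finger_gap: 0.06
grasp_force: 0.0
```

```bash
python3 - <<'E'
from h import *
im,m=snap('wrist','w3.png'); s=ctrl.get_state(); print(s['tcp_pos'],s['tool_rot'],s['finger_gap'])
E
```

```text
[0.58315638 0.33118476 0.13534772] [0.69697982 0.71708357 0.00311745 0.00075691] 0.05997583273849056
```

View pics/w3.png

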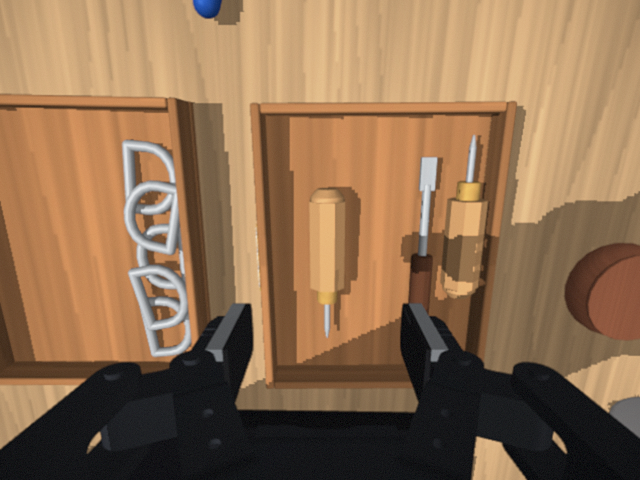

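The awl lies flat on the bare floor at about (327,260), clear of the stock. Next is spool_a.

>>> servo_tool(travel=[[0.65, -5.3, 0], [0.65, -5.3, 0], [0.65, -5.3, 0], [0.65, -5.3, 0], [0.65, -5.3, 0], [0.6, -5.4, 0], [0, 0, -2], [0, 0, 0]], rot=[[0, 0, 0], [0, 0, 0], [0, 0, 0], [0, 0, 0], [0, 0, 0], [0, 0, 0], [0, 0, 0], [0, 0, 0]], grip=[0.8, 0.8, 0.8, 0.8, 0.8, 0.8, 0.8, 0.8])

```text
time_s: 7.92
tcp_pos: [0.6184, 0.0111, 0.1077]
tool_rot: [0.697, 0.717, -0.001, -0.001]
force: [-0.3, -0.4, -0.5]
finger_gap: 0.0684
grasp_force: 0.0
```

>>> servo_tool(travel=[[0.3, 0, -3], [0, 0, -3], [0, 0, -1.7], [0, 0, 0], [0, 0, 0], [0, 0, 0], [0, 0, 0], [0, 0, 0]], rot=[[0, 0, 0], [0, 0, 0], [0, 0, 0], [0, 0, 0], [0, 0, 0], [0, 0, 0], [0, 0, 0], [0, 0, 0]], grip=[0.8, 0.8, 0.8, 0.8, 0.2, 0.2, 0.2, 0.2])

```text
time_s: 8.93
tcp_pos: [0.623, 0.0117, 0.033]
tool_rot: [0.697, 0.717, 0.001, 0.001]
force: [-0.3, -0.2, 5.7]
finger_gap: 0.036
grasp_force: 39.2
```

>>> servo_tool(travel=[[0, 0, 2], [0, 0, 4], [0, 0, 4], [-0.6, -5, 0], [-0.6, -5.2, 0], [-0.6, -5.3, 0], [-0.6, -5.3, 0], [-0.6, -5.3, 0]], rot=[[0, 0, 0], [0, 0, 0], [0, 0, 0], [0, 0, 0], [0, 0, 0], [0, 0, 0], [0, 0, 0], [0, 0, -0.02]], grip=[0.2, 0.2, 0.2, 0.2, 0.2, 0.2, 0.2, 0.2])

```text
time_s: 9.93
tcp_pos: [0.5921, -0.2512, 0.1333]
tool_rot: [0.704, 0.71, 0.0, 0.0]
force: [0.4, 0.2, -1.1]
finger_gap: 0.0357
grasp_force: 40.0
```

>>> servo_tool(travel=[[-0.6, -5.3, 0], [-0.6, -5.2, 0], [0, 0, 0], [0, 0, 0], [0, 0, 0]], rot=[[0, 0, -0.02], [0, 0, 0], [0, 0, 0], [0, 0, 0], [0, 0, 0]], grip=[0.2, 0.2, 0.2, 0.2, 0.2])

```text
time_s: 10.55
tcp_pos: [0.581, -0.3525, 0.1322]
tool_rot: [0.71, 0.704, 0.0, -0.0]
force: [0.1, 0.3, 0.3]
finger_gap: 0.0359
grasp_force: 40.0
```

```bash
python3 - <<'E'
from h import *
im,m=snap('wrist','w4.png'); s=ctrl.get_state(); print(s['tcp_pos'],s['tool_rot'],s['finger_gap'])
E
```

```text
[ 0.58100052 -0.3525967   0.13206702] [ 7.10185056e-01  7.04014953e-01  3.12630773e-04 -1.83238840e-04] 0.0357879643693995
```

View pics/w4.png

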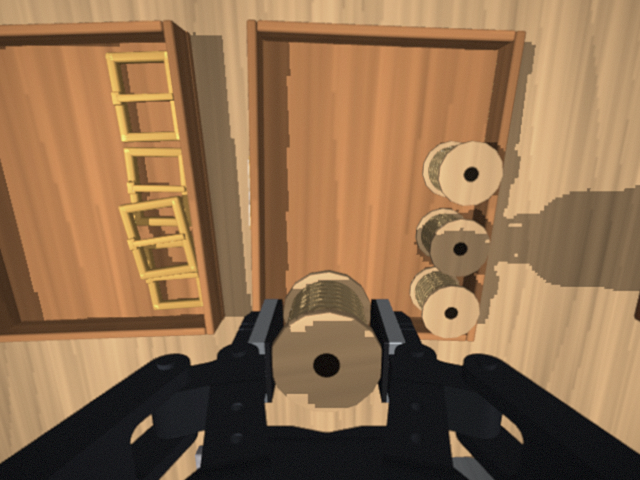

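The spool is held upright in the pads. The tray's +y rim corners are at (250,22) and (523,33), with a lower right corner at about (474,340).

```bash
python3 - <<'E'
from h import *
im,m=load('w4.png')
for n,p in [('thr near+y',(249,22)),('thr far+y',(523,33)),('thr far-y',(474,341)),('thr near mid',(257,310)),('buck far+y',(172,23)),('buck far-y',(211,333)),('buck near bottom',(0,338))]: print(n,onz(m,*p,.03).round(4))
E
```

```text
thr near+y [ 0.5371 -0.2159  0.03  ]
thr far+y [ 0.6947 -0.2235  0.03  ]
thr far-y [ 0.6869 -0.4226  0.03  ]
thr near mid [ 0.5304 -0.3966  0.03  ]
buck far+y [ 0.493  -0.2162  0.03  ]
buck far-y [ 0.496  -0.4145  0.03  ]
buck near bottom [ 0.3445 -0.4164  0.03  ]
```

>>> servo_tool(travel=[[0, 0, -4], [0, 0, -3.5], [0, 0, -2], [0, 0, -1.2], [0, 0, -0.7], [0, 0, -0.2], [0, 0, 0]], rot=[[0, 0, 0], [0, 0, 0], [0, 0, 0], [0, 0, 0], [0, 0, 0], [0, 0, 0], [0, 0, 0]], grip=[0.2, 0.2, 0.2, 0.2, 0.2, 0.2, 0.2])

```text
time_s: 11.48
tcp_pos: [0.5807, -0.3547, 0.0164]
tool_rot: [0.711, 0.703, 0.0, 0.0]
force: [0.1, 0.4, -0.3]
finger_gap: 0.0358
grasp_force: 40.0
```

>>> servo_tool(travel=[[0, 0, -0.15], [0, 0, -0.1], [0, 0, 0]], rot=[[0, 0, 0], [0, 0, 0], [0, 0, 0]], grip=[0.2, 0.2, 0.2])

```text
time_s: 11.85
tcp_pos: [0.5807, -0.3546, 0.014]
tool_rot: [0.711, 0.703, 0.0, 0.0]
force: [-0.1, 1.0, 5.0]
finger_gap: 0.0359
grasp_force: 40.2
```

>>> servo_tool(travel=[[0, 0, 0], [0, 0, 0], [0, 0, 0], [0, 0, 0], [0, 0, 3], [0, 0, 5], [0, 0, 4], [0, 0, 0]], rot=[[0, 0, 0], [0, 0, 0], [0, 0, 0], [0, 0, 0], [0, 0, 0], [0, 0, 0], [0, 0, 0], [0, 0, 0]], grip=[0.5, 0.6, 0.65, 0.65, 0.65, 0.65, 0.8, 0.8])

```text
time_s: 12.85
tcp_pos: [0.5817, -0.3556, 0.1367]
tool_rot: [0.711, 0.703, 0.001, 0.003]
force: [-0.7, 0.1, -0.7]
finger_gap: 0.0685
grasp_force: 0.0
```

>>> servo_tool(travel=[[-1, 5.2, 0], [-1, 5.3, 0], [-1, 5.3, 0], [-1, 5.3, 0], [-1, 5.3, 0], [-1, 5.3, 0], [-1, 5.3, 0], [-1, 5.3, 0]], rot=[[0, 0, 0], [0, 0, 0], [0, 0, 0], [0, 0, 0], [0, 0, 0], [0, 0, 0], [0, 0, 0], [0, 0, 0]], grip=[0.8, 0.8, 0.8, 0.8, 0.8, 0.8, 0.8, 0.8])

```text
time_s: 13.85
tcp_pos: [0.4995, 0.0702, 0.1326]
tool_rot: [0.711, 0.703, -0.0, -0.0]
force: [0.7, 0.6, -0.5]
finger_gap: 0.0685
grasp_force: 0.0
```

>>> servo_tool(travel=[[-0.9, 5.3, 0], [0, 0, -2], [0, 0, 0], [0, 0, 0]], rot=[[0, 0, 0], [0, 0, 0], [0, 0, 0], [0, 0, 0]], grip=[0.8, 0.8, 0.8, 0.8])

```text
time_s: 14.35
tcp_pos: [0.4914, 0.1205, 0.1133]
tool_rot: [0.712, 0.703, -0.0, 0.0]
force: [0.4, 0.0, -0.6]
finger_gap: 0.0685
grasp_force: 0.0
```

```bash
python3 - <<'E'
from h import *
im,m=snap('top','t5.png'); cv2.imwrite('pics/t5c.png',cv2.resize(im[150:340,130:530,::-1],(800,380),interpolation=cv2.INTER_CUBIC))
E
```

```text
(no output)
```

View pics/t5c.png

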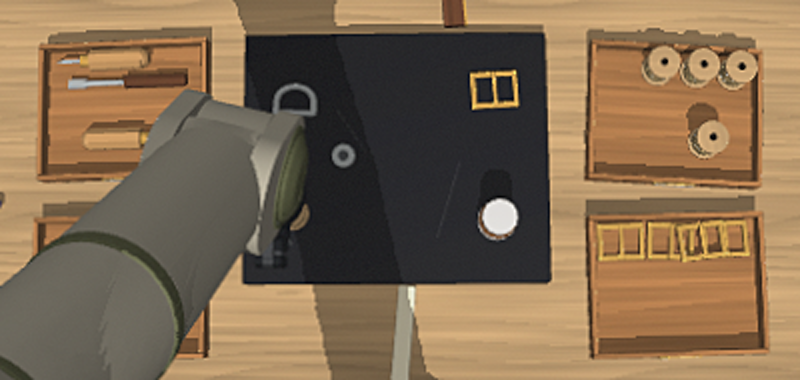

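Spool_a stands upright in the thread tray at crop (711,138). Buckle, D-ring and jar haven't moved. Now I'll grasp spool_b.

>>> servo_tool(travel=[[0.1, 0, -3], [0, 0, -3.5], [0, 0, -1.7], [0, 0, 0], [0, 0, 0], [0, 0, 0], [0, 0, 0], [0, 0, 0]], rot=[[0, 0, 0], [0, 0, 0], [0, 0, 0], [0, 0, 0], [0, 0, 0], [0, 0, 0], [0, 0, 0], [0, 0, 0]], grip=[0.8, 0.8, 0.8, 0.8, 0.2, 0.2, 0.2, 0.2])

```text
time_s: 15.4
tcp_pos: [0.493, 0.1217, 0.0324]
tool_rot: [0.711, 0.703, 0.001, 0.001]
force: [0.1, -0.7, 5.6]
finger_gap: 0.0356
grasp_force: 39.2
```

>>> servo_tool(travel=[[0, 0, 2], [0, 0, 4], [0, 0, 4], [1.1, -4.9, 0], [1.1, -4.9, 0], [1.1, -4.9, 0], [1.1, -4.9, 0], [1.1, -4.9, 0]], rot=[[0, 0, 0], [0, 0, 0], [0, 0, 0], [0, 0, 0], [0, 0, 0], [0, 0, 0], [0, 0, 0], [0, 0, 0]], grip=[0.2, 0.2, 0.2, 0.2, 0.2, 0.2, 0.2, 0.2])

```text
time_s: 16.4
tcp_pos: [0.5476, -0.1248, 0.132]
tool_rot: [0.711, 0.703, 0.0, 0.0]
force: [1.0, 0.5, -0.9]
finger_gap: 0.0359
grasp_force: 40.0
```

>>> servo_tool(travel=[[1.1, -4.9, 0], [1.1, -4.9, 0], [1.1, -4.9, 0], [0, 0, -3], [0, 0, -2], [0, 0, 0], [0, 0, 0]], rot=[[0, 0, 0], [0, 0, 0], [0, 0, 0], [0, 0, 0], [0, 0, 0], [0, 0, 0], [0, 0, 0]], grip=[0.2, 0.2, 0.2, 0.2, 0.2, 0.2, 0.2])

```text
time_s: 17.27
tcp_pos: [0.5807, -0.2698, 0.0819]
tool_rot: [0.711, 0.704, 0.0, 0.0]
force: [-1.1, -0.3, -0.0]
finger_gap: 0.0357
grasp_force: 40.0
```

Lower from 0.082 to about 0.014 m.

>>> servo_tool(travel=[[0, 0, -3], [0, 0, -2], [0, 0, -1], [0, 0, -0.4], [0, 0, -0.2], [0, 0, -0.2], [0, 0, 0], [0, 0, 0]], rot=[[0, 0, 0], [0, 0, 0], [0, 0, 0], [0, 0, 0], [0, 0, 0], [0, 0, 0], [0, 0, 0], [0, 0, 0]], grip=[0.2, 0.2, 0.2, 0.2, 0.2, 0.2, 0.2, 0.2])

```text
time_s: 18.27
tcp_pos: [0.5806, -0.2705, 0.0136]
tool_rot: [0.711, 0.703, 0.0, 0.0]
force: [0.9, -0.5, 1.1]
finger_gap: 0.0359
grasp_force: 40.0
```

>>> servo_tool(travel=[[0, 0, 0], [0, 0, 0], [0, 0, 0], [0, 0, 0], [0, 0, 3], [0, 0, 5], [0, 0, 4], [0, 0, 0]], rot=[[0, 0, 0], [0, 0, 0], [0, 0, 0], [0, 0, 0], [0, 0, 0], [0, 0, 0], [0, 0, 0], [0, 0, 0]], grip=[0.5, 0.6, 0.65, 0.65, 0.65, 0.65, 0.8, 0.8])

```text
time_s: 19.27
tcp_pos: [0.5815, -0.2712, 0.1364]
tool_rot: [0.711, 0.703, 0.001, 0.002]
force: [0.0, 0.3, -0.2]
finger_gap: 0.0681
grasp_force: 0.0
```

>>> servo_tool(travel=[[1.8, 5.4, 0], [1.8, 5.4, 0], [1.8, 5.4, -2], [0, 0, -4], [0, 0, 0], [0, 0, 0]], rot=[[0, 0, 0.02], [0, 0, 0.02], [0, 0, 0.02], [0, 0, 0], [0, 0, 0], [0, 0, 0]], grip=[0.8, 0.8, 0.8, 0.8, 0.8, 0.8])

```text
time_s: 20.02
tcp_pos: [0.634, -0.11, 0.0737]
tool_rot: [0.69, 0.724, -0.0, 0.0]
force: [0.6, -0.1, -0.3]
finger_gap: 0.0686
grasp_force: 0.0
```

>>> servo_tool(travel=[[0.1, 0.2, -2.5], [0, 0, -1.5], [0, 0, -0.7], [0, 0, -0.3], [0, 0, 0], [0, 0, 0]], rot=[[0, 0, 0], [0, 0, 0], [0, 0, 0], [0, 0, 0], [0, 0, 0], [0, 0, 0]], grip=[0.75, 0.75, 0.7, 0.7, 0.7, 0.7])

```text
time_s: 20.78
tcp_pos: [0.6356, -0.1065, 0.0237]
tool_rot: [0.69, 0.724, 0.0, 0.0]
force: [0.2, -0.1, -0.2]
finger_gap: 0.0597
grasp_force: 0.0
```

>>> servo_tool(travel=[[0, 0, 0], [0, 0, 0], [0, 0, 0], [0, 0, 0], [0, 0, 0]], rot=[[0, 0, 0], [0, 0, 0], [0, 0, 0], [0, 0, 0], [0, 0, 0]], grip=[0.55, 0.4, 0.4, 0.4, 0.4])

```text
time_s: 21.4
tcp_pos: [0.6355, -0.1064, 0.0239]
tool_rot: [0.69, 0.724, 0.0, 0.0]
force: [-0.8, -0.4, 5.7]
finger_gap: 0.0402
grasp_force: 40.5
```

>>> servo_tool(travel=[[0, 0, 2], [0, 0, 4.5], [0, 0, 4.5], [-4.1, -3.5, 0], [-4.1, -3.5, 0], [-4.2, -3.5, 0], [-4.2, -3.5, 0], [-4.2, -3.5, 0]], rot=[[0, 0, 0], [0, 0, 0], [0, 0, 0], [0, 0, -0.01], [0, 0, -0.01], [0, 0, -0.01], [0, 0, 0], [0, 0, 0]], grip=[0.4, 0.4, 0.4, 0.4, 0.4, 0.4, 0.4, 0.4])

```text
time_s: 22.4
tcp_pos: [0.4262, -0.2825, 0.1344]
tool_rot: [0.7, 0.714, 0.0, 0.001]
force: [1.2, -0.8, 0.1]
finger_gap: 0.041
grasp_force: 40.9
```

>>> servo_tool(travel=[[-4.1, -3.5, 0], [0, 0, -2], [0, 0, 0], [0, 0, 0]], rot=[[0, 0, 0], [0, 0, 0], [0, 0, 0], [0, 0, 0]], grip=[0.4, 0.4, 0.4, 0.4])

```text
time_s: 22.9
tcp_pos: [0.387, -0.3162, 0.114]
tool_rot: [0.7, 0.714, 0.0, 0.0]
force: [0.0, 0.3, -0.0]
finger_gap: 0.0404
grasp_force: 40.9
```

```bash
python3 - <<'E'
from h import *
im,m=snap('wrist','w6.png'); s=ctrl.get_state(); print(s['tcp_pos'],s['tool_rot'],s['finger_gap'])
E
```

```text
[ 0.38711459 -0.31612268  0.11398829] [6.99891796e-01 7.14248770e-01 1.49099065e-04 3.82097158e-04] 0.04067931609322471
```

View pics/w6.png

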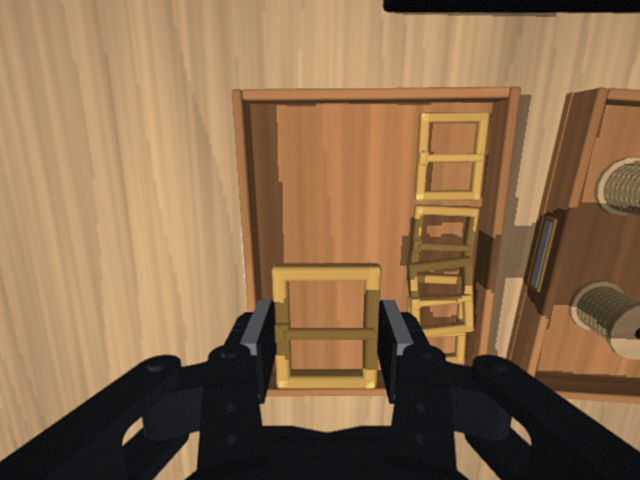

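The buckle is held level, with its frame at (272–380, 265–388). The tray floor below is free and the stock at x>408 is clear. Lower it.

>>> servo_tool(travel=[[0, 0, -4], [0, 0, -3], [0, 0, -2], [0, 0, -1], [0, 0, -0.5], [0, 0, -0.2], [0, 0, 0], [0, 0, 0]], rot=[[0, 0, 0], [0, 0, 0], [0, 0, 0], [0, 0, 0], [0, 0, 0], [0, 0, 0], [0, 0, 0], [0, 0, 0]], grip=[0.4, 0.4, 0.4, 0.4, 0.4, 0.4, 0.4, 0.4])

```text
time_s: 23.95
tcp_pos: [0.3865, -0.3165, 0.0067]
tool_rot: [0.7, 0.714, 0.0, 0.0]
force: [-1.0, -0.0, -0.9]
finger_gap: 0.0406
grasp_force: 40.9
```

>>> servo_tool(travel=[[0, 0, -0.15], [0, 0, 0], [0, 0, 0]], rot=[[0, 0, 0], [0, 0, 0], [0, 0, 0]], grip=[0.4, 0.4, 0.4])

```text
time_s: 24.32
tcp_pos: [0.3865, -0.3165, 0.0048]
tool_rot: [0.7, 0.714, 0.0, 0.0]
force: [0.1, -0.2, 1.2]
finger_gap: 0.0407
grasp_force: 41.0
```

>>> servo_tool(travel=[[0, 0, 0], [0, 0, 0], [0, 0, 0], [0, 0, 3], [0, 0, 5], [0, 0, 5], [0, 0, 0]], rot=[[0, 0, 0], [0, 0, 0], [0, 0, 0], [0, 0, 0], [0, 0, 0], [0, 0, 0], [0, 0, 0]], grip=[0.55, 0.58, 0.58, 0.58, 0.58, 0.8, 0.8])

```text
time_s: 25.2
tcp_pos: [0.3876, -0.3173, 0.1378]
tool_rot: [0.7, 0.714, 0.001, 0.003]
force: [-0.5, -0.1, -0.3]
finger_gap: 0.0686
grasp_force: 0.0
```

>>> servo_tool(travel=[[2.9, 4.8, 0], [2.9, 4.8, 0], [2.9, 4.8, 0], [2.9, 4.8, 0], [2.9, 4.8, 0], [2.9, 4.8, 0], [2.9, 4.8, 0], [2.9, 4.8, 0]], rot=[[0, 0, 0], [0, 0, 0], [0, 0, 0], [0, 0, 0], [0, 0, 0], [0, 0, 0], [0, 0, 0], [0, 0, 0]], grip=[0.8, 0.8, 0.8, 0.8, 0.8, 0.8, 0.8, 0.8])

```text
time_s: 26.2
tcp_pos: [0.6186, 0.0694, 0.1336]
tool_rot: [0.7, 0.714, -0.001, -0.0]
force: [1.2, -0.6, 0.5]
finger_gap: 0.0684
grasp_force: 0.0
```

>>> servo_tool(travel=[[0, 0, 0], [0, 0, 0]], rot=[[0, 0, 0], [0, 0, 0]], grip=[0.8, 0.8])

```text
time_s: 26.45
tcp_pos: [0.6174, 0.0671, 0.1337]
tool_rot: [0.7, 0.714, -0.001, -0.0]
force: [-0.3, -0.5, -1.0]
finger_gap: 0.068
grasp_force: 0.0
```

```bash
python3 - <<'E'
from h import *
im,m=snap('wrist','w7.png'); s=ctrl.get_state(); print(s['tcp_pos'],s['tool_rot'],s['finger_gap'])
g=cv2.cvtColor(im,cv2.COLOR_RGB2HSV); mk=((g[:,:,2]>90)&(g[:,:,1]<70)).astype(np.uint8)
n,l,st,ce=cv2.connectedComponentsWithStats(mk)
for i in range(1,n):
    if st[i,4]<300: continue
    ys,xs=np.where(l==i); P=np.array([onz(m,x,y,.0285)[:2] for x,y in zip(xs,ys)],dtype=np.float32)
    r=cv2.minAreaRect(P*1000); print(st[i],r)
E
```

```text
[0.61736031 0.06626156 0.13406895] [ 7.00856536e-01  7.13301727e-01 -8.43412025e-04 -2.26931418e-04] 0.0680548562971973
[ 310  128   60   81 2244] ((624.110595703125, 120.13236236572266), (50.20785903930664, 37.892906188964844), 88.62102508544922)
[ 556  195   57  183 5772] ((796.5098266601562, 37.65769577026367), (23.0184268951416, 137.55270385742188), 4.699005126953125)
[ 221  234   41   40 1078] ((557.7529907226562, 61.96139907836914), (29.316804885864258, 26.699975967407227), 42.11194610595703)
[189 306  43  60 860] ((530.7200927734375, 0.31646728515625), (55.481319427490234, 15.259502410888672), 66.11260986328125)
[422 306  43  60 852] ((704.4263305664062, 3.931558609008789), (15.2100248336792, 54.93038558959961), 25.974197387695312)
[   0  310   55   28 1258] ((400.03570556640625, 6.531765937805176), (19.520301818847656, 38.40021514892578), 85.76232147216797)
[127 443  36  18 328] ((471.36334228515625, -106.83050537109375), (30.261518478393555, 14.134218215942383), 6.807370185852051)
```

View pics/w7.png

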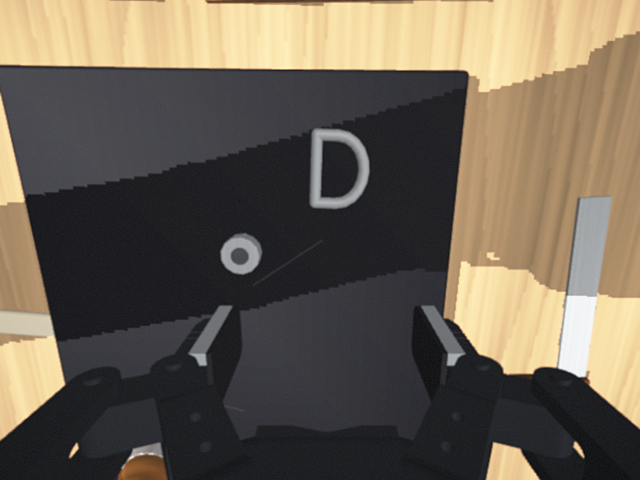

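The D-ring measures 50.2 × 37.9 mm, which matches. It is centred at (0.624, 0.120) with yaw -0.02. Move over it and down.

>>> servo_tool(travel=[[0.65, 5.4, 0], [0, 0, -4], [0, 0, -3], [0, 0, -2], [0, 0, 0], [0, 0, 0]], rot=[[0, 0, -0.04], [0, 0, 0], [0, 0, 0], [0, 0, 0], [0, 0, 0], [0, 0, 0]], grip=[0.8, 0.8, 0.75, 0.75, 0.7, 0.7])

```text
time_s: 27.25
tcp_pos: [0.6254, 0.1208, 0.0457]
tool_rot: [0.715, 0.699, 0.0, 0.0]
force: [0.5, 0.0, 0.4]
finger_gap: 0.0591
grasp_force: 0.0
```

>>> servo_tool(travel=[[-0.1, 0, -1.2], [0, 0, -0.8], [0, 0, -0.2], [0, 0, 0], [0, 0, 0]], rot=[[0, 0, 0], [0, 0, 0], [0, 0, 0], [0, 0, 0], [0, 0, 0]], grip=[0.7, 0.65, 0.65, 0.65, 0.65])

```text
time_s: 27.88
tcp_pos: [0.624, 0.1216, 0.023]
tool_rot: [0.714, 0.7, 0.0, 0.0]
force: [-0.8, -0.1, 0.2]
finger_gap: 0.0554
grasp_force: 0.0
```

>>> servo_tool(travel=[[0, 0, 0], [0, 0, 0], [0, 0, 0], [0, 0, 0], [0, 0, 0]], rot=[[0, 0, 0], [0, 0, 0], [0, 0, 0], [0, 0, 0], [0, 0, 0]], grip=[0.5, 0.35, 0.35, 0.35, 0.35])

```text
time_s: 28.5
tcp_pos: [0.6246, 0.1216, 0.0242]
tool_rot: [0.715, 0.7, 0.001, 0.0]
force: [-1.7, -0.6, 12.0]
finger_gap: 0.036
grasp_force: 43.3
```

>>> servo_tool(travel=[[0, 0, 2], [0, 0, 4.5], [0, 0, 4.5], [-4, 3.2, 0], [-4, 3.3, 0], [-4.1, 3.3, 0], [-4.1, 3.3, 0], [-4.1, 3.3, 0]], rot=[[0, 0, 0], [0, 0, 0], [0, 0, 0], [0, 0, 0.01], [0, 0, 0.01], [0, 0, 0.01], [0, 0, 0], [0, 0, 0]], grip=[0.35, 0.35, 0.35, 0.35, 0.35, 0.35, 0.35, 0.35])

```text
time_s: 29.5
tcp_pos: [0.4196, 0.2867, 0.1338]
tool_rot: [0.704, 0.71, 0.001, -0.0]
force: [-0.2, 0.8, -0.2]
finger_gap: 0.0356
grasp_force: 40.2
```

>>> servo_tool(travel=[[-4, 3.3, 0], [0, 0, -2], [0, 0, 0], [0, 0, 0]], rot=[[0, 0, 0], [0, 0, 0], [0, 0, 0], [0, 0, 0]], grip=[0.35, 0.35, 0.35, 0.35])

```text
time_s: 30.0
tcp_pos: [0.3817, 0.318, 0.1136]
tool_rot: [0.705, 0.71, 0.0, 0.0]
force: [-0.2, 0.4, -1.6]
finger_gap: 0.0353
grasp_force: 40.2
```

```bash
python3 - <<'E'
from h import *
im,m=snap('wrist','w8.png'); s=ctrl.get_state(); print(s['tcp_pos'],s['tool_rot'],s['finger_gap'])
E
```

```text
[0.38183086 0.31801596 0.11360606] [7.04618497e-01 7.09586176e-01 4.69031563e-04 1.11776724e-04] 0.03530742053863105
```

View pics/w8.png

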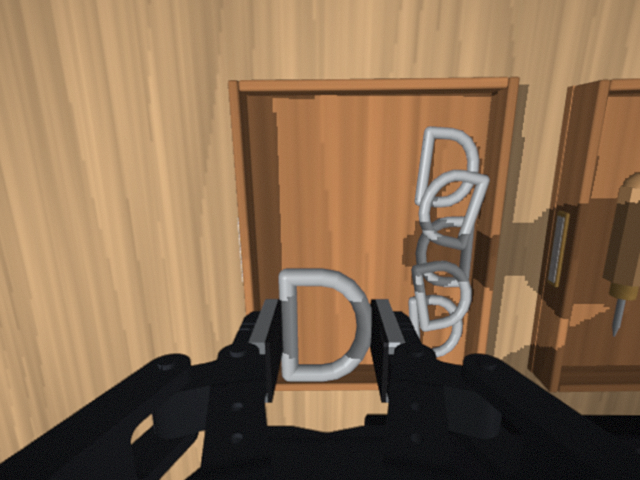

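The D-ring is held flat at (280–372, 268–382), clear of the stock at x>410. Lower it.

>>> servo_tool(travel=[[0, 0, -4], [0, 0, -3], [0, 0, -2], [0, 0, -1], [0, 0, -0.5], [0, 0, -0.2], [0, 0, 0], [0, 0, 0]], rot=[[0, 0, 0], [0, 0, 0], [0, 0, 0], [0, 0, 0], [0, 0, 0], [0, 0, 0], [0, 0, 0], [0, 0, 0]], grip=[0.35, 0.35, 0.35, 0.35, 0.35, 0.35, 0.35, 0.35])

```text
time_s: 31.05
tcp_pos: [0.3809, 0.3188, 0.0062]
tool_rot: [0.704, 0.71, 0.0, 0.0]
force: [0.5, -0.5, -0.3]
finger_gap: 0.0355
grasp_force: 40.2
```

>>> servo_tool(travel=[[0, 0, -0.12], [0, 0, 0], [0, 0, 0]], rot=[[0, 0, 0], [0, 0, 0], [0, 0, 0]], grip=[0.35, 0.35, 0.35])

```text
time_s: 31.42
tcp_pos: [0.3809, 0.3189, 0.0052]
tool_rot: [0.704, 0.71, 0.0, -0.0]
force: [-1.5, -0.6, 9.0]
finger_gap: 0.0359
grasp_force: 45.4
```

Contact. Release, lift, and swing towards the start position for a clear view.

>>> servo_tool(travel=[[0, 0, 0], [0, 0, 0], [0, 0, 0], [0, 0, 3], [0, 0, 5], [0, 0, 5], [0, 0, 5], [0, 0, 0]], rot=[[0, 0, 0], [0, 0, 0], [0, 0, 0], [0, 0, 0], [0, 0, 0], [0, 0, 0], [0, 0, 0], [0, 0, 0]], grip=[0.48, 0.55, 0.55, 0.55, 0.55, 0.8, 0.8, 0.8])

```text
time_s: 32.42
tcp_pos: [0.3818, 0.3197, 0.1874]
tool_rot: [0.704, 0.711, 0.003, -0.0]
force: [0.1, 0.3, -0.1]
finger_gap: 0.0685
grasp_force: 0.0
```

>>> servo_tool(travel=[[-1.8, 4.6, 0], [-1.8, 4.6, 0], [-1.8, 4.6, 0], [-1.8, 4.6, 0], [-1.8, 4.6, 0], [-1.8, 4.6, 0], [0, 0, 0], [0, 0, 0]], rot=[[0, 0, 0], [0, 0, 0], [0, 0, 0], [0, 0, 0], [0, 0, 0], [0, 0, 0], [0, 0, 0], [0, 0, 0]], grip=[1, 1, 1, 1, 1, 1, 1, 1])

```text
time_s: 33.42
tcp_pos: [0.2728, 0.5936, 0.1834]
tool_rot: [0.704, 0.71, -0.001, 0.001]
force: [-0.0, -1.0, 0.8]
finger_gap: 0.0855
grasp_force: 0.0
```

```bash
python3 - <<'E'
from h import *
im,m=snap('top','t9.png'); cv2.imwrite('pics/t9c.png',cv2.resize(im[150:340,130:530,::-1],(800,380),interpolation=cv2.INTER_CUBIC))
E
```

```text
(no output)
```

View pics/t9c.png

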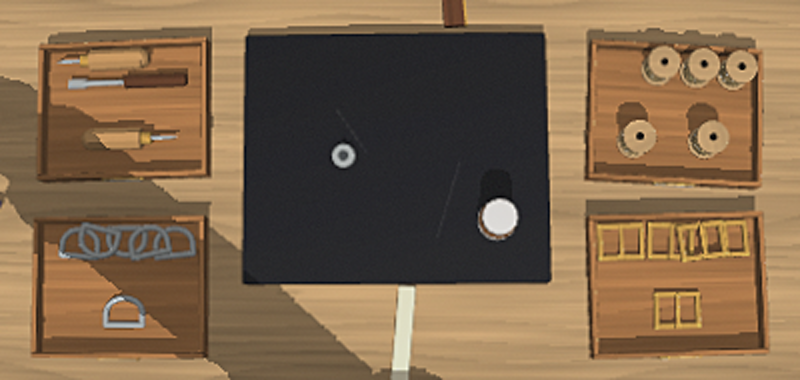

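All five pieces lie in the right trays, clear of the stock: awl (130,138), spools (640,138) and (711,138), buckle (677,310), D-ring (125,312). The jar hasn't moved from (499,217).

```bash
python3 -c "
from cell import order
print(order.hand_in())"
```

```text
the job is handed in; nothing more can be done
None
```

The awl, both spools, the buckle and the D-ring are each in the tray of their kind, the dye jar is still on the slab, and I handed the job in at about 33 s; the last camera view showed all pieces lying or standing as asked, but no verdict came back.

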